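# Wedge the rocking drive housing

## Robot

A 6-joint arm with a two-finger parallel gripper is mounted at the origin on the work surface. World frame = base frame: x ahead of the robot, y to its left, z up, the work surface at z = 0. Lengths are in mm, angles in rad, forces in N, time in s.
With the tool pointing down it reaches from about 350 to 800 mm from the base axis. Payload 7.3 kg.
Tool frame: the origin (TCP) lies midway between the tips of the shut fingers; the grasp point (between the pads) lies 19 mm behind it; z points along the fingers, y is the line along which they close (so a half turn about z gives the same grasp; the last joint's range is limited). The gripper opens to 85 mm and grips with 20 to 120 N. Pads are 22 mm wide; open, the fingers measure 114 mm over their backs; the gripper's body (76 mm by 85 mm) begins 54 mm behind the grasp point. The pads swing forward as they close: fully open they stand 13 mm farther back than shut.
Start: joints at [1.087, 0.342, 1.524, -0, 1.275, -0.146], TCP at [173.977, 495.355, 231.322] pointing down, gripper open.
Joint ranges: [-2.53, 2.53], [-0.77, 2.02], [0.04, 2.7], [-1, 4.14], [0.28, 2.66], [-3.11, 3.11]. Speed limits (rad/s): [2.57, 2.57, 3.14, 3.14, 3.14, 3.14].

## Interface

Orientations are given as a unit quaternion [x, y, z, w].
In Python, from workcell import manip gives the robot as it stands.
- The arm moves only by the tool send_rows, never from a script. Its argument "commands" is a list of rows, each a list of 5 numbers: the shift along the world's x, y, z in cm, then the turn about the world's z in degrees, then the gripper's target within -1 to 1 (fully open at 1, half-way at 0, shut at -1). In form: [[x, y, z, yaw, hand], ...]. A call has 1 to 5 rows; each row shifts and turns the commanded pose from where the row before left it; what a row does not reach is not made up. A row lasts 1/8 s, in which the tool goes at most 62.5 mm and 10.7 degrees, less where a joint would pass 70% of its speed; a pose out of reach is approached as far as the arm can. A call with a gripper value outside its range is refused whole. The fingers move at their own pace and stop on an object; "force" is the grip in N (left out, the last holds). Time passes only in rows, so rows that do not move let the fingers close. It gives the time, the measured TCP pose, the force, the opening and the grip force at its end, in the units of the state.
- manip.state(): the state, without advancing time (a new reading comes with each control period).
- manip.snapshot(name): name is "scene" or "side" or "wrist"; returns a dict with "frame" (480x640x3 uint8, blue, green, red), "mtx" (3x3 intrinsics, pixels), "rvec" (rotation vector, rad) and "tvec" (3), from world to camera coordinates, as OpenCV has them. Camera axes: x right, y down, z forward; pixel columns grow to the right and rows downward; lengths in mm; the calibration is good to about 2 mm. A picture is of the moment at which its call begins. There is no depth.
- manip.sign_off(): hands the job in; it is judged then, once.
The state is a dict: "clock": time; "joints": joint angles; "joint_vel": joint speeds; "joint_efforts": joint torques, N m; "tool_pos": TCP position; "tcp_rot": TCP orientation; "force": force on the tool from outside, world axes, zero at the start; "moment": the same for the moment, N m; "finger_gap": opening from 0.0 (shut) to 1.0 (fully open); "gripper_force": force on a finger pad.
Only numpy, scipy, OpenCV 4.12 (cv2) and the standard library are available. Lean on these libraries where they do the work, as an engineer would, in place of code of your own. Each camera call takes 0.05 s, during which the arm holds its last target. There are 200 camera calls.

## Task

The blue drive housing rocks on the bench mat because one of its four cast feet is too short. Without picking anything up, push the wooden wedge along the mat, thin end first, in under the short foot until it is snug and the housing sits level and firm, then press down firmly with the fingertips on the housing's corner above that foot to feel that it no longer rocks, and move clear. Do not shove the housing from its place or drive the wedge so far that it jacks the housing up, and leave the other things on the bench alone.

Things in the scene. Friction and masses are not known exactly. Their poses are not given: they have to be found in the camera images.
- housing: Blue cast housing of a rotary drive, 2.2 to 3.8 kg, loose, square 170 x 170 mm, underside 26 mm and flat corner tops 70 mm above the mat; on top a round open stator, 128 mm across, up to 98 mm high. Its +y side has two round cable plugs, 16 mm proud. Feet: round pads, 26 mm across, at x, y = +-67 mm; the short one is at (-67, +67), the right-hand corner as one faces the plugs. Origin: centre of its base at mat level; z up.
- short_foot (a point): Point at mat level straight below the short foot pad's centre, fixed in the housing at (-67, +67, 0) mm. The pad's underside hangs 4 to 8 mm above it (differs each time; feel for it). The pad's outer edge is 108 mm from the housing's centre, along the diagonal. The other three feet stand on the mat and hold the housing level.
- press_corner (a point): Place to press: the flat corner top straight above the short foot, at (-67, +67, 70) mm in the housing; the flat runs 64 to 113 mm from the housing's centre along the diagonal. Unwedged, 1.5 to 3.5 N down here rocks the corner down by the missing 4 to 8 mm, and it comes back up when let go.
- wedge: Plain beech wedge lying flat, 100 mm long, 40 mm wide, 60 g: 2 mm thick at its tip (+x end), rising evenly to 16 mm at its square tail (-x end). Origin: centre of the underside; z up. It starts off the short-foot corner, tip towards the foot but up to 20 degrees turned and 25 mm off the line. Friction holds it where it is left.
- wedge_tip (a point): Middle of the wedge's thin end, at the mat. When snug it is 14 to 43 mm inside the short foot's outer edge.
- wedge_tail (a point): Middle of the wedge's tail face (40 mm wide, 16 mm high), 8 mm above the mat: the place to push. Sliding free takes under 1 N; once the wedge meets the foot the push rises within a few mm; it is snug from about 2 N on, and beyond 9 to 20 N the housing itself starts to slide.
- bearing: ball bearing, steel ring 52 mm across, 25 mm bore, 15 mm high, lying flat beside the housing; a bystander, origin at its underside, not to be disturbed
- flange: turned aluminium flange, 56 mm across, 24 mm high, standing on its disc beside the housing; a bystander, origin at its underside, not to be disturbed
- screwdriver: screwdriver lying on the mat, about 200 mm long; a bystander, not to be disturbed
- parallel: flat ground steel bar, 100 x 25 x 16 mm, same thickness all along (not a wedge); a bystander, origin at its underside, not to be disturbed
- grease_jar: small closed jar, 52 mm across, 55 mm high; a bystander, origin at its underside, not to be disturbed
- bit_block: grey bit holder block 90 x 45 mm, 42 mm high with its bits; a bystander, origin at its underside, not to be disturbed
- screw_tray: black two-compartment tray of screws, 130 x 90 x 25 mm; a bystander, origin at its underside, not to be disturbed
Things that resemble listed ones, but are neither listed nor needed, are in the scene too. There is more than one size of the wedge; the job needs the middle-sized. Leave any red look-alike of the housing alone.

How it is judged:
By the outcome, as a careful person would: the job done as asked, in the order asked, and still so for the second after the job is handed in, with the robot touching nothing.
It also fails if it takes over 64 s, if anything falls off the work surface, if the arm or the gripper's body presses on something with over 40 N, if the wrist force passes 120 N, or if a joint passes its speed limit or range.

## Working session

There is one attempt and no reset: what is moved stays moved. The work goes in short steps, Python scripts to look and compute and a tool call to move; the robot and the scene stay as the last step left them, time stands still between calls to the robot, and variables do not carry over. Pictures are saved under pics/ and viewed, at most 10 in all, crops included, and the job is handed in when it is done.

Besides the shell and the picture viewer there is one more tool, called in YAML: its name, and indented under it one key for each argument. send_rows: Moves the arm, as the interface text tells. Its arguments: {"type":"object","properties":{"commands":{"type":"array"},"force":{"type":"number"}},"required":["commands"]}

```bash
mkdir -p pics
cat > h.py <<'E'
import numpy as np, cv2
from workcell import manip
def snap(n,save=None):
    s=manip.snapshot(n)
    if save: cv2.imwrite('pics/'+save,s['frame'])
    np.savez('last_'+n+'.npz',**s)
    return s
def load(n): return dict(np.load('last_'+n+'.npz'))
def ray(s,uv,z):
    uv=np.array(uv,float).reshape(-1,1,2)
    R,_=cv2.Rodrigues(s['rvec']); t=np.array(s['tvec']).reshape(3)
    d=cv2.undistortPoints(uv,s['mtx'],None).reshape(-1,2)
    d=np.c_[d,np.ones(len(d))]@R
    c=-R.T@t
    return c+d*((np.broadcast_to(z,len(d))-c[2])/d[:,2])[:,None]
def proj(s,P):
    return cv2.projectPoints(np.array(P,float).reshape(-1,1,3),s['rvec'],s['tvec'],s['mtx'],None)[0].reshape(-1,2)
E
python3 - <<'E'
from h import *
for n in('scene','side'):
    s=snap(n,n+'0.png'); R,_=cv2.Rodrigues(s['rvec']); print(n,-R.T@np.array(s['tvec']).reshape(3))
print(manip.state())
E
```

```text
scene [1201.10667166  711.71728401  757.7877721 ]
side [180.36513059 433.35222479 786.74292923]
{'clock': 0.1, 'joints': array([ 1.08699295e+00,  3.42641023e-01,  1.52490116e+00,  6.21758545e-06,
        1.27538905e+00, -1.46022099e-01]), 'joint_vel': array([ 4.74953112e-04, -5.14375851e-05, -7.01415000e-04,  6.13120185e-04,
        2.05357972e-04, -1.52136385e-03]), 'joint_efforts': array([ 2.95332255e-03, -4.34443939e+01, -2.46490306e+01,  2.92991376e-05,
        4.61847361e-03,  8.47438173e-06]), 'tool_pos': array([173.80849596, 495.02963255, 230.70878699]), 'tcp_rot': array([ 1.68089735e-01,  9.85771471e-01, -6.35459368e-04, -2.10130061e-04]), 'force': array([0.2122032 , 0.33119744, 0.81306857]), 'moment': array([-0.02576866,  0.01423354,  0.08899411]), 'gripper_force': 0.0, 'finger_gap': 0.9982047794994037}
```

View pics/scene0.png

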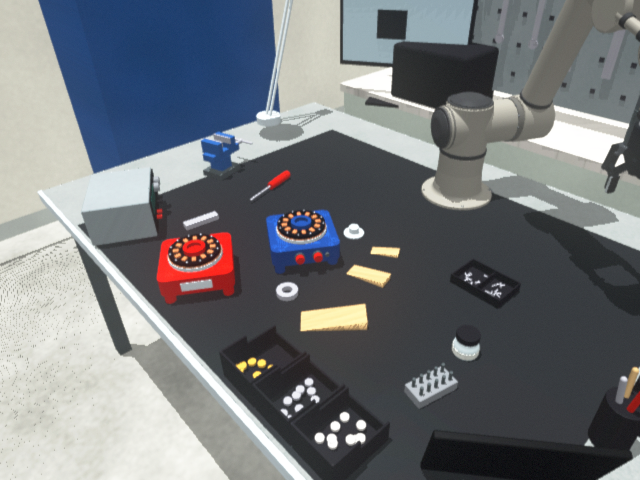

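View pics/side0.png

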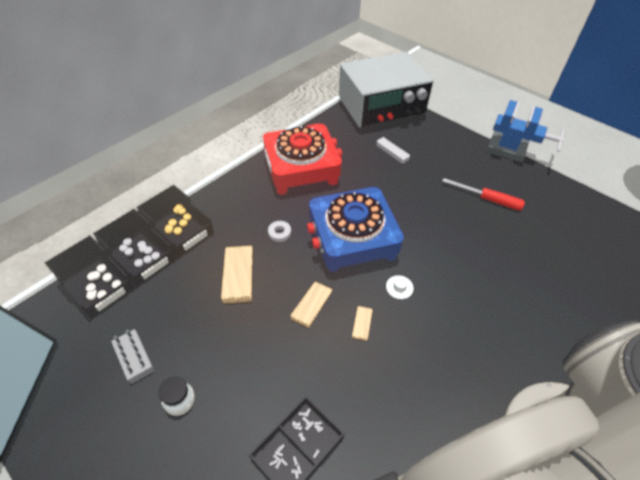

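The scene view shows the blue housing at about (303,240), with its red plugs at (300-320,258), and a red look-alike at (197,265). There are three wooden wedges: large at (335,318), middle at (369,275) and small at (386,252). In the side view they are at (238,273), (312,303) and (362,323). The middle one should be 100x40 mm, so I'll measure all three.

Run:
```python
from h import *
for n in('scene','side'):
    s=load(n); f=s['frame']; hsv=cv2.cvtColor(f,cv2.COLOR_BGR2HSV)
    m=cv2.inRange(hsv,(12,50,110),(32,255,255))
    cs,_=cv2.findContours(m,cv2.RETR_EXTERNAL,cv2.CHAIN_APPROX_NONE)
    for c in cs:
        a=cv2.contourArea(c)
        if a<150: continue
        (u,v),_,_=cv2.minAreaRect(c)
        if not(200<u<420 and 230<v<350): continue
        P=ray(s,c.reshape(-1,2),8)[:,:2].astype(np.float32)
        r=cv2.minAreaRect(P)
        poly=cv2.approxPolyDP(c,3,True).reshape(-1,2)
        print(n,a,(int(u),int(v)),'rect',np.round(r[0]),np.round(r[1]),round(r[2]),poly.tolist())
    b=cv2.inRange(hsv,(105,120,40),(125,255,255))
    cs,_=cv2.findContours(b,cv2.RETR_EXTERNAL,cv2.CHAIN_APPROX_NONE)
    for c in cs:
        if cv2.contourArea(c)<1500: continue
        print('blue',cv2.contourArea(c),cv2.boundingRect(c),cv2.approxPolyDP(c,3,True).reshape(-1,2).tolist())
a=load('scene')['frame'][200:300,260:410]; b=load('side')['frame'][180:340,280:410]
a=cv2.resize(a,(600,400),interpolation=cv2.INTER_CUBIC)
cv2.imwrite('pics/c1.png',a)
cv2.imwrite('pics/c2.png',cv2.resize(b,None,fx=3.6,fy=3.6,interpolation=cv2.INTER_CUBIC))
```

```text
scene 1503.0 (333, 317) rect [667. 146.] [ 82. 148.] 49 [[365, 304], [301, 311], [300, 330], [366, 329]]
scene 538.5 (368, 274) rect [501.  97.] [ 60. 102.] 15 [[346, 272], [381, 287], [390, 276], [388, 272], [356, 264]]
scene 235.5 (384, 251) rect [405.  62.] [45. 75.] 40 [[370, 251], [397, 257], [399, 248], [373, 246]]
blue 1812.0 (266, 209, 74, 65) [[327, 210], [315, 210], [327, 225], [326, 233], [317, 241], [301, 245], [285, 242], [276, 234], [275, 226], [282, 214], [266, 218], [276, 272], [283, 272], [285, 265], [296, 264], [293, 256], [298, 251], [304, 253], [305, 263], [313, 262], [311, 254], [316, 249], [323, 253], [323, 260], [336, 262], [339, 239]]
blue 30516.5 (39, 0, 236, 172) [[39, 0], [94, 171], [213, 132], [229, 136], [231, 143], [223, 143], [222, 147], [218, 142], [202, 140], [204, 158], [213, 168], [222, 170], [231, 165], [229, 154], [237, 143], [233, 136], [221, 131], [255, 119], [256, 112], [265, 106], [274, 56], [270, 0]]
side 540.0 (362, 322) rect [397.  61.] [34. 76.] 30 [[358, 305], [351, 335], [367, 340], [372, 309]]
side 1009.0 (310, 303) rect [502.  97.] [ 50. 105.] 14 [[317, 281], [290, 313], [292, 320], [306, 327], [332, 291]]
side 1705.0 (236, 273) rect [669. 150.] [ 67. 150.] 47 [[252, 245], [224, 248], [222, 302], [252, 299]]
blue 2392.0 (310, 187, 94, 74) [[379, 189], [356, 190], [377, 199], [386, 215], [380, 234], [363, 243], [338, 239], [325, 225], [324, 211], [339, 194], [311, 200], [311, 212], [329, 256], [358, 253], [359, 260], [363, 254], [365, 259], [395, 256], [403, 237]]
blue 8117.5 (551, 0, 89, 137) [[597, 0], [551, 99], [639, 136], [639, 0]]
```

View pics/c1.png

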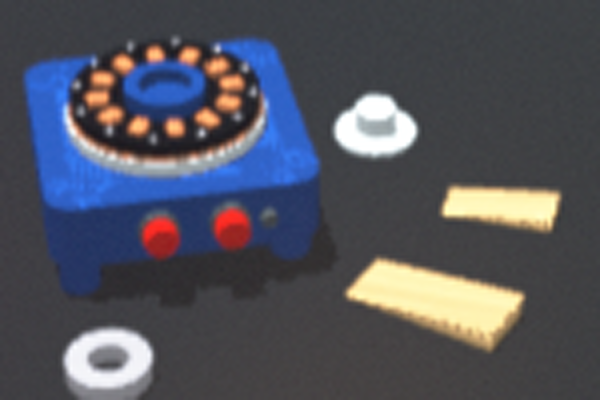

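View pics/c2.png

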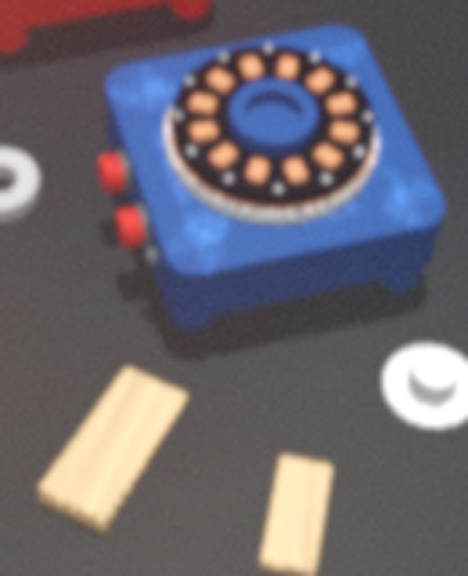

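The crops confirm the middle wedge: about 100x42 mm, against about 150 and 75 mm for the others. Its tip faces the right-hand plug corner. Next I'll measure the housing top at z=70 and the wedge corners precisely.

Run:
```python
from h import *
for n,box in(('scene',(260,200,345,275)),('side',(305,180,408,265))):
    s=load(n); f=s['frame']; hsv=cv2.cvtColor(f,cv2.COLOR_BGR2HSV)
    x0,y0,x1,y1=box
    m0=cv2.inRange(hsv,(105,120,30),(125,255,255)); k=np.zeros_like(m0);k[y0:y1,x0:x1]=255;m0&=k
    v=hsv[...,2][m0>0]; th,_=cv2.threshold(v.reshape(-1,1),0,255,cv2.THRESH_OTSU)
    m=m0&cv2.inRange(hsv[...,2],th,255)
    cs,_=cv2.findContours(cv2.morphologyEx(m,cv2.MORPH_OPEN,np.ones((2,2))),cv2.RETR_EXTERNAL,cv2.CHAIN_APPROX_NONE)
    c=max(cs,key=cv2.contourArea)
    P=ray(s,c.reshape(-1,2),70)[:,:2].astype(np.float32)
    r=cv2.minAreaRect(P); print(n,th,cv2.contourArea(c),'rect',r); print(cv2.boxPoints(r))
    # flank plugs at z~48
    red=cv2.inRange(hsv,(0,150,80),(8,255,255))|cv2.inRange(hsv,(172,150,80),(180,255,255)); red&=k
    cs,_=cv2.findContours(red,cv2.RETR_EXTERNAL,cv2.CHAIN_APPROX_NONE)
    for c in cs:
        if cv2.contourArea(c)>15:
            M=cv2.moments(c);uv=[M['m10']/M['m00'],M['m01']/M['m00']];print('plug',uv,ray(s,uv,48))
s=load('side')
c=np.array([[128,365],[188,397],[42,488],[108,518],[45,500],[103,530]])/3.6+[280,180]
print(ray(s,c,np.array([2,2,16,16,0,0])))
s=load('scene')
c=np.array([[346,292],[378,259],[523,293],[494,335],[490,349],[519,312]])/4+[260,200]
print(ray(s,c,np.array([2,2,16,16,0,0])))
```

```text
scene 152.0 947.5 rect ((554.0567626953125, -88.78709411621094), (169.0568389892578, 169.34169006347656), 57.73606872558594)
[[ 437.33627  -115.065155]
 [ 580.5313   -205.46317 ]
 [ 670.7772    -62.509033]
 [ 527.5822     27.888977]]
plug [299.77681159420285, 259.0695652173913] [[618.1664067 -23.7174034  48.       ]]
plug [317.6426426426426, 256.77177177177174] [[ 5.80759228e+02 -5.68597717e-01  4.80000000e+01]]
side 155.0 1855.5 rect ((547.5327758789062, -93.16806030273438), (170.07447814941406, 170.514404296875), 57.60282897949219)
[[ 429.9838  -119.29009]
 [ 573.9584  -210.64917]
 [ 665.0818   -67.04603]
 [ 521.1072    24.31305]]
plug [315.28514056224896, 242.41365461847388] [[580.97722192  -0.73490574  48.        ]]
plug [310.44594594594594, 227.54054054054055] [[617.51373266 -24.18888853  48.        ]]
plug [332.5502645502645, 181.80423280423278] [[ 678.85198918 -166.90650275   48.        ]]
plug [310.6909090909091, 181.0909090909091] [[ 719.03921686 -132.29558191   48.        ]]
[[532.90304571  49.60730991   2.        ]
 [492.12753315  41.98128248   2.        ]
 [506.0611375  147.68676958  16.        ]
 [466.97441696 136.27588968  16.        ]
 [506.26616399 145.95559139   0.        ]
 [469.87961891 137.31842538   0.        ]]
[[ 5.33804179e+02  5.23553150e+01  2.00000000e+00]
 [ 4.95822145e+02  4.28250838e+01  2.00000000e+00]
 [ 4.69667329e+02  1.39207202e+02  1.60000000e+01]
 [ 5.11749106e+02  1.53264962e+02  1.60000000e+01]
 [ 5.08269296e+02  1.48160297e+02 -1.13686838e-13]
 [ 4.69626264e+02  1.37282766e+02  0.00000000e+00]]
```

send_rows:
  commands:
    - [3.1,-3.2,-0.5,-5.6,-1]
    - [3.1,-3.2,-0.5,-5.6,-1]
    - [3.1,-3.2,-0.5,-5.6,-1]
    - [3.1,-3.2,-0.5,-5.6,-1]
    - [3.1,-3.2,-0.5,-5.6,-1]

```text
clock: 0.72
tool_pos: [329.7, 334.1, 205.9]
tcp_rot: [0.403, 0.915, -0.0, -0.0]
force: [0.5, -0.2, -0.0]
finger_gap: -0.002
gripper_force: 0.0
```

send_rows:
  commands:
    - [3.1,-3.2,-1.0,-5.6,-1]
    - [3.1,-3.2,-1.0,-5.6,-1]
    - [3.1,-3.2,-1.0,-5.6,-1]
    - [3.0,-3.2,-1,-5.6,-1]
    - [3.0,-3.2,-1,-5.6,-1]

```text
clock: 1.35
tool_pos: [482.6, 174.1, 155.7]
tcp_rot: [0.613, 0.79, -0.0, -0.0]
force: [0.4, 0.6, 0.6]
finger_gap: -0.001
gripper_force: 0.0
```

send_rows:
  commands:
    - [0,0,0,0,-1]
    - [0,0,0,0,-1]

```text
clock: 1.6
tool_pos: [481.4, 175.5, 156.1]
tcp_rot: [0.611, 0.792, -0.0, -0.0]
force: [-0.3, -0.2, -0.2]
finger_gap: -0.002
gripper_force: 0.0
```

Run:
```python
from h import *
s=snap('wrist','w1.png'); st=manip.state(); print(st['clock'],st['tool_pos'],st['tcp_rot'],st['force'],st['finger_gap'],st['joints'])
R,_=cv2.Rodrigues(s['rvec']); print(-R.T@np.array(s['tvec']).reshape(3))
for n in('scene','side'): snap(n)
```

```text
1.65 [481.28252451 175.96023884 156.30441427] [ 6.10711688e-01  7.91852981e-01 -1.15450538e-04 -2.77169781e-04] [ 0.3971785   0.14565978 -0.69563677] -0.0019477092585531398 [ 2.00695898e-01  3.94136913e-01  1.66923765e+00  3.04292432e-04
  1.07875540e+00 -5.63261024e-02]
[464.74259511 238.09609763 298.28081864]
```

View pics/w1.png

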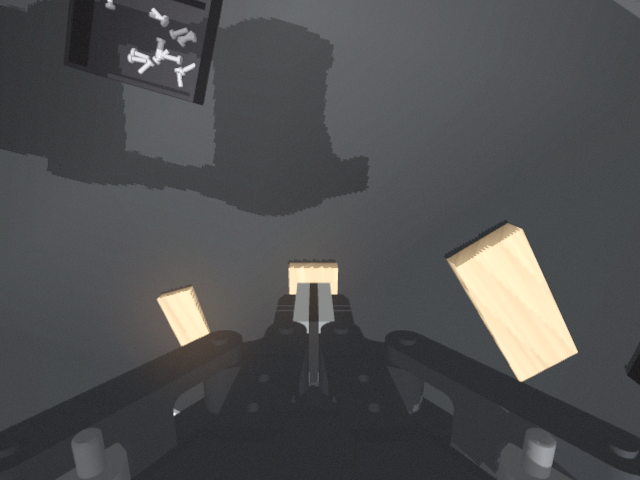

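The wrist view shows the middle wedge's tail at (289-338, 262), square ahead of the shut fingertips at (313,290). I'll measure the tail face from it.

Run:
```python
from h import *
s=load('wrist'); hsv=cv2.cvtColor(s['frame'],cv2.COLOR_BGR2HSV)
m=cv2.inRange(hsv,(8,40,80),(35,255,255))[255:296,280:350]
ys,xs=np.nonzero(m)
for x in(290,296,302,308,314,320,326,332,337):
    c=hsv[255:280,x,2]; print(x,ys[xs==x-280].min()+255 if (xs==x-280).any() else None,c.tolist())
print('x range by row',[(y+255,xs[ys==y].min()+280,xs[ys==y].max()+280) for y in range(6,38,4) if (ys==y).any()])
```

```text
290 262 [95, 92, 92, 92, 95, 76, 71, 104, 155, 167, 173, 180, 206, 252, 255, 255, 255, 255, 255, 255, 255, 255, 255, 255, 255]
296 262 [90, 91, 93, 93, 81, 75, 74, 101, 150, 164, 171, 178, 183, 245, 255, 255, 255, 255, 255, 255, 255, 255, 255, 255, 255]
302 262 [93, 94, 92, 94, 91, 89, 77, 100, 148, 163, 170, 217, 254, 255, 255, 255, 255, 255, 255, 255, 255, 255, 255, 255, 255]
308 262 [91, 92, 93, 95, 92, 77, 75, 99, 153, 172, 181, 185, 187, 251, 255, 255, 255, 255, 255, 255, 255, 255, 255, 255, 255]
314 262 [91, 91, 91, 90, 79, 73, 71, 105, 155, 165, 174, 177, 183, 242, 255, 255, 255, 255, 255, 255, 255, 255, 255, 255, 255]
320 262 [88, 91, 90, 90, 93, 91, 77, 100, 146, 162, 168, 193, 239, 255, 255, 255, 255, 255, 255, 255, 255, 255, 255, 255, 255]
326 262 [89, 87, 91, 90, 88, 78, 68, 99, 148, 164, 171, 180, 185, 242, 255, 255, 255, 255, 255, 255, 255, 255, 255, 255, 255]
332 262 [89, 89, 86, 88, 73, 66, 71, 97, 151, 163, 169, 177, 183, 244, 255, 255, 255, 255, 255, 255, 255, 255, 255, 255, 255]
337 264 [91, 87, 87, 87, 87, 87, 89, 90, 104, 131, 147, 154, 174, 242, 253, 254, 254, 253, 252, 252, 252, 252, 252, 252, 252]
x range by row [(265, np.int64(289), np.int64(337)), (269, np.int64(288), np.int64(338)), (273, np.int64(288), np.int64(337)), (277, np.int64(288), np.int64(337)), (281, np.int64(288), np.int64(337)), (285, np.int64(288), np.int64(337)), (289, np.int64(289), np.int64(337))]
```

Run:
```python
from h import *
s=load('wrist')
P=ray(s,[[288.5,262],[337.5,262],[287.8,267.5],[338,267.5]],[0,0,16,16]); print(P)
mid=(P[2]+P[3])/2; d=P[3]-P[2]; print(mid,(P[0]+P[1])/2,np.hypot(*d[:2]),np.degrees(np.arctan2(d[1],d[0])))
st=manip.state(); from scipy.spatial.transform import Rotation as R
print(R.from_quat(st['tcp_rot']).as_matrix())
print(proj(s,[st['tool_pos']]))
# housing refine: with this scene/side again, plus bearing on stator circle (grey rim)
c=np.array([551,-91.]); a=np.radians(-32.35); X=np.array([np.cos(a),np.sin(a)]);Y=np.array([-X[1],X[0]])
for n in('scene','side'):
    q=load(n)
    for c in([554,-89],[551,-91],[547.5,-93]):
        pts=[np.r_[c+sx*85*X+sy*85*Y,70] for sx,sy in((-1,1),(1,1),(1,-1),(-1,-1))]
        print(n,c,proj(q,pts).round(1).tolist())
```

```text
[[469.36073747 136.98162366   0.        ]
 [509.90708074 147.56837205   0.        ]
 [469.67110756 137.69209543  16.        ]
 [509.14383144 147.99835964  16.        ]]
[489.4074695  142.84522754  16.        ] [489.6339091  142.27499786   0.        ] 40.796017116742675 14.633148021579698
[[-2.54667578e-01  9.67028637e-01  2.02614306e-04]
 [ 9.67028648e-01  2.54667539e-01  1.98472445e-04]
 [ 1.40329251e-04  2.46478335e-04 -9.99999960e-01]]
[[314.19810825 300.65848034]]
scene [554, -89] [[341.6, 245.6], [271.8, 253.9], [266.0, 216.7], [328.5, 209.8]]
scene [551, -91] [[341.9, 244.7], [272.3, 253.1], [266.4, 216.0], [328.8, 209.2]]
scene [547.5, -93] [[342.3, 243.8], [273.0, 252.1], [267.0, 215.2], [329.2, 208.4]]
side [554, -89] [[324.8, 257.8], [304.8, 199.5], [375.6, 186.5], [402.9, 241.6]]
side [551, -91] [[326.5, 258.1], [306.4, 199.7], [377.2, 186.7], [404.6, 241.8]]
side [547.5, -93] [[328.5, 258.4], [308.1, 200.0], [378.9, 187.0], [406.5, 242.1]]
```

send_rows:
  commands:
    - [0,0,-4,0,-1]
    - [0,0,-4,0,-1]
    - [0,0,-3.8,0,-1]
    - [0,0,-2,0,-1]
    - [0,0,-1,0,-1]

```text
clock: 2.38
tool_pos: [481.2, 176.0, 7.6]
tcp_rot: [0.611, 0.792, -0.0, -0.0]
force: [0.6, 0.1, 0.3]
finger_gap: 0.002
gripper_force: 0.0
```

send_rows:
  commands:
    - [0.1,-0.4,0,0,-1]
    - [0.1,-0.4,0,0,-1]
    - [0.1,-0.4,0,0,-1]
    - [0.1,-0.4,0,0,-1]
    - [0.1,-0.4,0,0,-1]

```text
clock: 3.0
tool_pos: [487.2, 155.0, 8.6]
tcp_rot: [0.611, 0.791, 0.0, 0.0]
force: [-0.2, 0.1, -0.6]
finger_gap: -0.002
gripper_force: 0.0
```

send_rows:
  commands:
    - [0.15,-0.4,0,0,-1]
    - [0.15,-0.4,0,0,-1]
    - [0.15,-0.4,0,0,-1]
    - [0.15,-0.4,0,0,-1]
    - [0.15,-0.4,0,0,-1]

```text
clock: 3.62
tool_pos: [494.6, 135.1, 8.3]
tcp_rot: [0.611, 0.791, 0.0, 0.0]
force: [0.5, 0.7, 0.5]
finger_gap: 0.001
gripper_force: 0.4
```

send_rows:
  commands:
    - [0.15,-0.4,0,0,-1]
    - [0.15,-0.4,0,0,-1]
    - [0,0,0,0,-1]

```text
clock: 4.0
tool_pos: [497.6, 127.0, 8.3]
tcp_rot: [0.611, 0.791, 0.0, 0.0]
force: [0.6, -0.1, -0.7]
finger_gap: -0.006
gripper_force: 0.0
```

Run:
```python
from h import *
st=manip.state(); print(st['clock'],st['tool_pos'],st['force'])
a=snap('side')['frame'][180:340,280:410]; b=snap('scene')['frame'][200:300,260:410]
a=cv2.resize(a,None,fx=3.6,fy=3.6,interpolation=cv2.INTER_CUBIC)
cv2.imwrite('pics/c3.png',a)
```

```text
4.0 [497.63606622 126.98138451   8.28571669] [ 0.59242745 -0.13191335 -0.69930595]
```

View pics/c3.png

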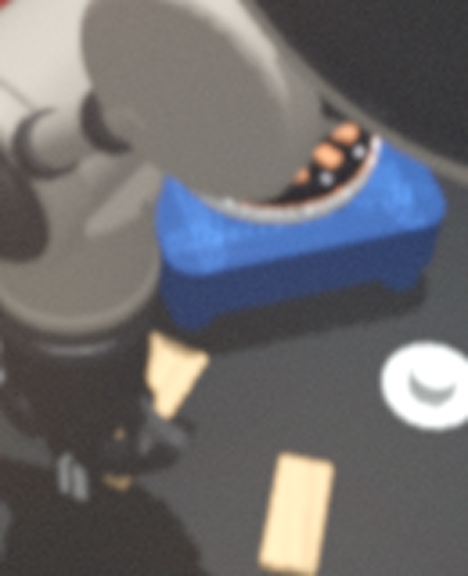

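The side crop shows the wedge tip at about (180,345), just off the short foot at (190,320), and well lined up. By dead reckoning the tip is about 6 mm short of the pad edge. I'll push on along the wedge axis and watch the force.

send_rows:
  commands:
    - [0.1,-0.4,0,0,-1]
    - [0.1,-0.4,0,0,-1]
    - [0.1,-0.4,0,0,-1]
    - [0.05,-0.2,0,0,-1]
    - [0.05,-0.2,0,0,-1]

```text
clock: 4.72
tool_pos: [501.5, 111.2, 8.3]
tcp_rot: [0.611, 0.791, 0.0, 0.0]
force: [0.5, -0.2, 0.2]
finger_gap: -0.002
gripper_force: 0.1
```

send_rows:
  commands:
    - [0.05,-0.2,0,0,-1]
    - [0.05,-0.2,0,0,-1]
    - [0,0,0,0,-1]

```text
clock: 5.1
tool_pos: [502.5, 107.2, 8.3]
tcp_rot: [0.611, 0.791, 0.0, 0.0]
force: [-0.4, 0.9, -0.4]
finger_gap: -0.0
gripper_force: 0.0
```

send_rows:
  commands:
    - [0.05,-0.2,0,0,-1]
    - [0.05,-0.2,0,0,-1]
    - [0,0,0,0,-1]

```text
clock: 5.48
tool_pos: [503.5, 103.2, 8.3]
tcp_rot: [0.611, 0.791, 0.0, 0.0]
force: [0.1, -0.3, 0.3]
finger_gap: 0.0
gripper_force: 0.0
```

send_rows:
  commands:
    - [0.05,-0.2,0,0,-1]
    - [0,0,0,0,-1]

```text
clock: 5.72
tool_pos: [504.0, 101.2, 8.3]
tcp_rot: [0.611, 0.791, 0.0, 0.0]
force: [-0.2, 1.0, -0.4]
finger_gap: -0.002
gripper_force: 0.0
```

send_rows:
  commands:
    - [0.05,-0.2,0,0,-1]
    - [0,0,0,0,-1]

```text
clock: 5.98
tool_pos: [504.5, 99.2, 8.3]
tcp_rot: [0.611, 0.791, 0.0, 0.0]
force: [-0.8, 0.4, -0.7]
finger_gap: -0.001
gripper_force: 0.0
```

send_rows:
  commands:
    - [0.05,-0.2,0,0,-1]
    - [0,0,0,0,-1]

```text
clock: 6.22
tool_pos: [505.0, 97.2, 8.3]
tcp_rot: [0.611, 0.791, 0.0, 0.0]
force: [0.3, -0.6, 0.4]
finger_gap: 0.005
gripper_force: 0.0
```

send_rows:
  commands:
    - [0.05,-0.2,0,0,-1]
    - [0,0,0,0,-1]

```text
clock: 6.48
tool_pos: [505.6, 95.2, 8.3]
tcp_rot: [0.611, 0.791, 0.0, 0.0]
force: [-0.5, -0.4, 0.2]
finger_gap: -0.003
gripper_force: 0.0
```

send_rows:
  commands:
    - [0.05,-0.2,0,0,-1]
    - [0,0,0,0,-1]

```text
clock: 6.72
tool_pos: [506.0, 93.2, 8.3]
tcp_rot: [0.611, 0.791, 0.0, 0.0]
force: [0.2, 0.2, -0.8]
finger_gap: 0.002
gripper_force: 0.0
```

send_rows:
  commands:
    - [0.05,-0.2,0,0,-1]
    - [0,0,0,0,-1]

```text
clock: 6.98
tool_pos: [506.6, 91.2, 8.3]
tcp_rot: [0.611, 0.791, 0.0, 0.0]
force: [-0.4, 0.1, 0.1]
finger_gap: -0.001
gripper_force: 0.0
```

send_rows:
  commands:
    - [0.05,-0.2,0,0,-1]
    - [0,0,0,0,-1]

```text
clock: 7.22
tool_pos: [507.0, 89.2, 8.3]
tcp_rot: [0.611, 0.791, 0.0, 0.0]
force: [-0.1, -0.2, -0.5]
finger_gap: 0.004
gripper_force: 0.0
```

send_rows:
  commands:
    - [0.05,-0.2,0,0,-1]
    - [0,0,0,0,-1]

```text
clock: 7.48
tool_pos: [507.5, 87.2, 8.3]
tcp_rot: [0.611, 0.791, 0.0, 0.0]
force: [0.2, 0.9, 0.6]
finger_gap: -0.005
gripper_force: 0.0
```

Run:
```python
from h import *
a=snap('side')['frame'][220:330,280:380]; b=snap('scene')['frame'][210:290,280:400]
cv2.imwrite('pics/c4.png',np.hstack([cv2.resize(a,(400,440),interpolation=cv2.INTER_CUBIC),cv2.resize(b,(400,267),interpolation=cv2.INTER_CUBIC).copy() if 0 else cv2.copyMakeBorder(cv2.resize(b,(400,267),interpolation=cv2.INTER_CUBIC),0,173,0,0,0)]))
f=np.array([manip.state()['force'] for _ in range(3)]); print(f)
```

```text
[[-0.08875868  0.19625572  0.16665728]
 [-0.08875868  0.19625572  0.16665728]
 [-0.08875868  0.19625572  0.16665728]]
```

View pics/c4.png

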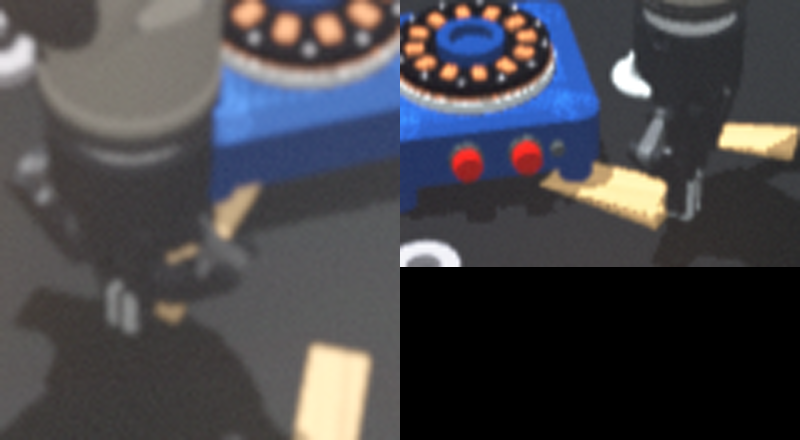

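The right-hand view shows the wedge entering under the foot, with its front tip corner at crop (543,184) and the foot at (575,165). The left-hand view shows its other edge at (260,185). I'll check the lateral position in numbers.

Run:
```python
from h import *
C=np.array([551.5,-91.5]); F=np.array([530.7,.9]); d=np.array([.219,-.976]); n=np.array([.976,.219])
def rep(P): 
    for p in P: r=p[:2]-F; print(p.round(1),'lat',round(r@n,1),'inside edge',round(r@d+13,1))
s=load('scene'); k=np.array([[543,185],[600,208],[655,229],[663,185]],float)
rep(ray(s,(k-[400,0])/3.333+[280,210],[0,0,0,16]))
s=load('side'); k=np.array([[262,185],[226,238]],float)
rep(ray(s,k/4+[280,220],[5,9]))
tcp=manip.state()['tool_pos'][:2]; u=np.array([.2525,-.9676]); t=tcp+11*u; print('tail/tip expected');rep([t,t+100*u])
print('foot px scene',proj(load('scene'),[[F[0],F[1],z] for z in(0,6,26)]),'side',proj(s,[[F[0],F[1],0]]))
```

```text
[553.9 -12.1   0. ] lat 19.8 inside edge 30.8
[542.   37.8   0. ] lat 19.1 inside edge -20.5
[530.   83.2   0. ] lat 17.4 inside edge -67.5
[503.2  64.9  16. ] lat -12.8 inside edge -55.5
[510.8 -22.5   5. ] lat -24.6 inside edge 31.5
[500.6  19.2   9. ] lat -25.4 inside edge -11.4
tail/tip expected
[510.3  76.6] lat -3.4 inside edge -65.4
[535.5 -20.1] lat 0.1 inside edge 34.6
foot px scene [[333.07275768 263.89971604]
 [333.05979207 262.02911633]
 [333.01604681 255.71781473]] side [[331.48760784 268.85812835]]
```

send_rows:
  commands:
    - [0.05,-0.2,0,0,-1]
    - [0,0,0,0,-1]

```text
clock: 7.82
tool_pos: [508.0, 85.2, 8.3]
tcp_rot: [0.611, 0.791, 0.0, 0.0]
force: [-0.1, 0.4, -0.2]
finger_gap: 0.0
gripper_force: 0.0
```

send_rows:
  commands:
    - [0.02,-0.1,0,0,-1]
    - [0,0,0,0,-1]

```text
clock: 8.07
tool_pos: [508.2, 84.3, 8.3]
tcp_rot: [0.611, 0.791, 0.0, 0.0]
force: [-0.3, 0.6, -0.1]
finger_gap: 0.0
gripper_force: 0.0
```

send_rows:
  commands:
    - [0.03,-0.1,0,0,-1]
    - [0,0,0,0,-1]

```text
clock: 8.32
tool_pos: [508.5, 83.3, 8.3]
tcp_rot: [0.611, 0.791, 0.0, 0.0]
force: [-0.4, -0.6, 0.0]
finger_gap: 0.002
gripper_force: 0.0
```

send_rows:
  commands:
    - [0.02,-0.1,0,0,-1]
    - [0,0,0,0,-1]

```text
clock: 8.57
tool_pos: [508.7, 82.3, 8.3]
tcp_rot: [0.611, 0.791, 0.0, 0.0]
force: [-0.6, 0.2, -0.2]
finger_gap: -0.001
gripper_force: 0.0
```

send_rows:
  commands:
    - [0.03,-0.1,0,0,-1]
    - [0,0,0,0,-1]

```text
clock: 8.82
tool_pos: [509.0, 81.3, 8.3]
tcp_rot: [0.611, 0.791, 0.0, 0.0]
force: [-0.3, 0.0, -0.3]
finger_gap: 0.002
gripper_force: 0.0
```

send_rows:
  commands:
    - [0.02,-0.1,0,0,-1]
    - [0,0,0,0,-1]

```text
clock: 9.07
tool_pos: [509.2, 80.3, 8.3]
tcp_rot: [0.611, 0.791, 0.0, 0.0]
force: [-0.8, 0.3, -0.2]
finger_gap: 0.002
gripper_force: 0.0
```

send_rows:
  commands:
    - [0.03,-0.1,0,0,-1]
    - [0,0,0,0,-1]

```text
clock: 9.32
tool_pos: [509.5, 79.3, 8.3]
tcp_rot: [0.611, 0.791, 0.0, 0.0]
force: [0.2, -0.1, -0.2]
finger_gap: -0.002
gripper_force: 0.0
```

send_rows:
  commands:
    - [0.02,-0.1,0,0,-1]
    - [0,0,0,0,-1]

```text
clock: 9.57
tool_pos: [509.7, 78.3, 8.3]
tcp_rot: [0.611, 0.791, 0.0, 0.0]
force: [0.9, 0.7, -0.9]
finger_gap: -0.004
gripper_force: 0.1
```

send_rows:
  commands:
    - [0.03,-0.1,0,0,-1]
    - [0,0,0,0,-1]

```text
clock: 9.82
tool_pos: [510.0, 77.3, 8.3]
tcp_rot: [0.611, 0.791, 0.0, -0.0]
force: [0.2, 0.9, 0.3]
finger_gap: 0.005
gripper_force: 0.4
```

send_rows:
  commands:
    - [0.02,-0.1,0,0,-1]
    - [0,0,0,0,-1]

```text
clock: 10.07
tool_pos: [510.1, 76.4, 8.3]
tcp_rot: [0.611, 0.791, 0.0, -0.0]
force: [-1.0, 2.0, 1.1]
finger_gap: 0.001
gripper_force: 0.8
```

send_rows:
  commands:
    - [0.01,-0.05,0,0,-1]
    - [0,0,0,0,-1]

```text
clock: 10.32
tool_pos: [510.2, 75.9, 8.3]
tcp_rot: [0.611, 0.791, 0.0, -0.0]
force: [-1.0, 1.1, -0.2]
finger_gap: -0.003
gripper_force: 1.2
```

send_rows:
  commands:
    - [0.02,-0.05,0,0,-1]
    - [0,0,0,0,-1]

```text
clock: 10.58
tool_pos: [510.4, 75.5, 8.3]
tcp_rot: [0.611, 0.791, 0.0, -0.0]
force: [-0.5, 3.5, 1.1]
finger_gap: -0.001
gripper_force: 1.7
```

send_rows:
  commands:
    - [0.01,-0.05,0,0,-1]
    - [0,0,0,0,-1]

```text
clock: 10.82
tool_pos: [510.4, 75.1, 8.3]
tcp_rot: [0.611, 0.791, 0.0, -0.0]
force: [-2.1, 4.5, 0.9]
finger_gap: 0.004
gripper_force: 2.5
```

Run:
```python
from h import *
F=[]
for i in range(6): snap('scene'); F.append(manip.state()['force'])
print(np.mean(F,0),np.std(F,0),manip.state()['tool_pos'])
```

```text
[-1.03657304  5.04641889  1.01563496] [0.54465383 0.38660657 0.29356221] [510.47082188  75.07292767   8.29782937]
```

send_rows:
  commands:
    - [-0.2,0.8,0,0,-1]
    - [-0.8,3,0,0,-1]
    - [0,0,5,0,-1]
    - [0,0,5,0,-1]
    - [0,0,4,0,-1]

```text
clock: 11.75
tool_pos: [501.0, 112.9, 150.4]
tcp_rot: [0.611, 0.792, 0.0, 0.001]
force: [-0.4, -0.2, 0.6]
finger_gap: 0.0
gripper_force: 0.0
```

Run:
```python
from h import *
snap('wrist'); a=snap('side')['frame'][180:340,280:410]; b=snap('scene')['frame'][210:290,270:390]
A=cv2.resize(a,(390,480),interpolation=cv2.INTER_CUBIC)
cv2.imwrite('pics/c5.png',np.hstack([A,cv2.copyMakeBorder(cv2.resize(b,(400,267),interpolation=cv2.INTER_CUBIC),0,213,0,0,0)]))
print(manip.state()['tool_pos'],manip.state()['force'])
for n,box in(('scene',(260,200,345,275)),('side',(305,180,408,265))):
    s=load(n); hsv=cv2.cvtColor(s['frame'],cv2.COLOR_BGR2HSV); x0,y0,x1,y1=box
    m=cv2.inRange(hsv,(105,120,153),(125,255,255)); k=np.zeros_like(m);k[y0:y1,x0:x1]=255
    cs,_=cv2.findContours(cv2.morphologyEx(m&k,cv2.MORPH_OPEN,np.ones((2,2))),cv2.RETR_EXTERNAL,cv2.CHAIN_APPROX_NONE)
    c=max(cs,key=cv2.contourArea); print(n,cv2.minAreaRect(ray(s,c.reshape(-1,2),70)[:,:2].astype(np.float32)))
```

```text
[501.93046711 112.88453299 150.43949026] [-0.15767147 -0.7738098  -0.14486671]
scene ((554.0216674804688, -88.78894805908203), (168.63795471191406, 169.3911895751953), 57.6646842956543)
side ((544.0015258789062, -99.76533508300781), (156.6848602294922, 171.1087646484375), 57.87278747558594)
```

View pics/c5.png

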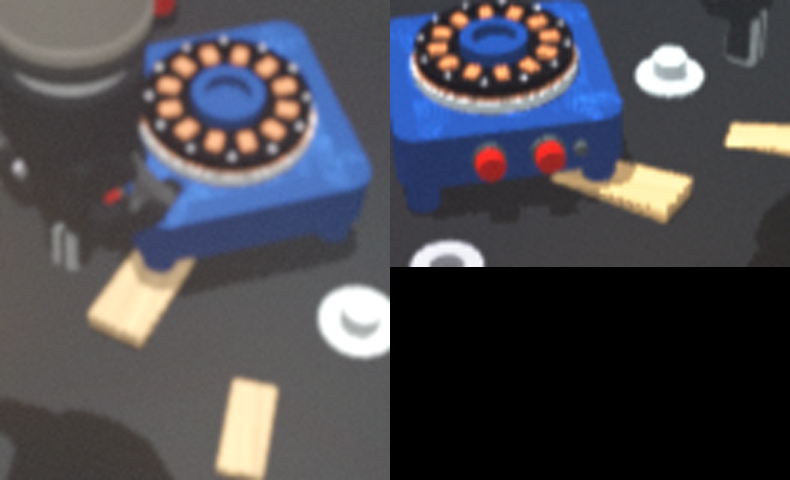

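The view shows the foot at crop (160,262), centred over the wedge. The housing has not moved: its scene rectangle is the same to 0.1 mm. Next I'll press the corner.

send_rows:
  commands:
    - [0.7,-2.8,0,0,-1]
    - [0.8,-2.8,0,0,-1]
    - [0.7,-2.8,0,0,-1]
    - [0.7,-2.8,-2,0,-1]
    - [0,0,-2,0,-1]

```text
clock: 12.52
tool_pos: [529.4, -1.1, 106.4]
tcp_rot: [0.612, 0.791, -0.001, -0.0]
force: [0.5, 0.8, 0.3]
finger_gap: 0.004
gripper_force: 0.0
```

send_rows:
  commands:
    - [0,0,-2,0,-1]
    - [0,0,-0.8,0,-1]
    - [0,0,0,0,-1]

```text
clock: 12.9
tool_pos: [529.0, 1.0, 79.4]
tcp_rot: [0.611, 0.792, -0.001, -0.001]
force: [0.4, -0.1, 0.3]
finger_gap: -0.004
gripper_force: 0.0
```

send_rows:
  commands:
    - [0.1,0,-0.3,0,-1]
    - [0,0,-0.3,0,-1]
    - [0,0,0,0,-1]

```text
clock: 13.28
tool_pos: [530.6, 0.9, 74.4]
tcp_rot: [0.611, 0.791, 0.0, 0.0]
force: [0.6, -0.6, -0.2]
finger_gap: 0.004
gripper_force: 0.0
```

send_rows:
  commands:
    - [0,0,-0.2,0,-1]
    - [0,0,-0.1,0,-1]
    - [0,0,0,0,-1]

```text
clock: 13.65
tool_pos: [530.5, 0.8, 71.3]
tcp_rot: [0.611, 0.791, -0.0, -0.0]
force: [-0.1, -0.0, -0.1]
finger_gap: -0.0
gripper_force: 0.0
```

send_rows:
  commands:
    - [0,0,-0.1,0,-1]
    - [0,0,0,0,-1]

```text
clock: 13.9
tool_pos: [530.6, 0.8, 70.3]
tcp_rot: [0.611, 0.791, 0.0, -0.0]
force: [-1.2, 0.0, 0.3]
finger_gap: 0.004
gripper_force: 0.0
```

send_rows:
  commands:
    - [0,0,-0.1,0,-1]
    - [0,0,0,0,-1]

```text
clock: 14.15
tool_pos: [530.7, 0.9, 69.9]
tcp_rot: [0.611, 0.791, 0.0, 0.0]
force: [-1.0, 0.8, 5.8]
finger_gap: -0.001
gripper_force: 2.9
```

send_rows:
  commands:
    - [0,0,-0.1,0,-1]
    - [0,0,0,0,-1]

```text
clock: 14.4
tool_pos: [530.7, 1.0, 69.8]
tcp_rot: [0.611, 0.792, 0.0, 0.0]
force: [-4.6, 1.4, 12.9]
finger_gap: 0.001
gripper_force: 6.6
```

send_rows:
  commands:
    - [0,0,-0.05,0,-1]
    - [0,0,0,0,-1]
    - [0,0,0,0,-1]
    - [0,0,0,0,-1]

```text
clock: 14.9
tool_pos: [530.6, 1.0, 69.7]
tcp_rot: [0.611, 0.792, 0.0, 0.0]
force: [-5.7, 0.4, 17.4]
finger_gap: 0.001
gripper_force: 8.5
```

At 17 N the corner gave only 0.2 mm, so it no longer rocks. I'll release gently and move clear.

send_rows:
  commands:
    - [0,0,0.15,0,-1]
    - [0,0,0.15,0,-1]
    - [0,0,1,0,-1]
    - [0,0,4,0,-1]
    - [0,0,5,0,-1]

```text
clock: 15.52
tool_pos: [530.0, 0.9, 171.5]
tcp_rot: [0.611, 0.791, -0.001, -0.001]
force: [0.1, 0.1, 0.6]
finger_gap: 0.004
gripper_force: 0.0
```

send_rows:
  commands:
    - [-1,4,3,0,-1]
    - [-1,4,0,0,-1]
    - [-1,4,0,0,-1]
    - [-1,4,0,0,-1]
    - [-1,4,0,0,-1]

```text
clock: 16.15
tool_pos: [480.2, 202.1, 201.4]
tcp_rot: [0.611, 0.791, 0.0, 0.0]
force: [0.5, 0.4, -0.0]
finger_gap: 0.001
gripper_force: 0.0
```

send_rows:
  commands:
    - [0,0,0,0,-1]
    - [0,0,0,0,-1]

```text
clock: 16.4
tool_pos: [480.7, 200.6, 201.0]
tcp_rot: [0.611, 0.792, -0.0, 0.0]
force: [0.4, -0.0, 0.3]
finger_gap: 0.006
gripper_force: 0.0
```

Run:
```python
from h import *
a=snap('side')['frame'][160:340,260:420]; b=snap('scene')['frame'][205:290,260:390]
A=cv2.resize(a,(390,439),interpolation=cv2.INTER_CUBIC); B=cv2.resize(b,(400,262),interpolation=cv2.INTER_CUBIC)
cv2.imwrite('pics/c6.png',np.hstack([A,cv2.copyMakeBorder(B,0,177,0,0,0)]))
print(manip.state()['tool_pos'],manip.state()['force'])
for n,box in(('scene',(260,200,345,275)),('side',(305,180,408,265))):
    s=load(n); hsv=cv2.cvtColor(s['frame'],cv2.COLOR_BGR2HSV); x0,y0,x1,y1=box
    m=cv2.inRange(hsv,(105,120,153),(125,255,255)); k=np.zeros_like(m);k[y0:y1,x0:x1]=255
    cs,_=cv2.findContours(cv2.morphologyEx(m&k,cv2.MORPH_OPEN,np.ones((2,2))),cv2.RETR_EXTERNAL,cv2.CHAIN_APPROX_NONE)
    c=max(cs,key=cv2.contourArea); print(n,cv2.minAreaRect(ray(s,c.reshape(-1,2),70)[:,:2].astype(np.float32)))
```

```text
[480.90859545 199.95752729 200.93673102] [ 0.37743079 -0.25401592  0.24097724]
scene ((553.873779296875, -89.0225601196289), (169.19088745117188, 169.3911895751953), 57.6646842956543)
side ((547.7115478515625, -93.89820861816406), (170.83465576171875, 170.99359130859375), 57.740142822265625)
```

View pics/c6.png

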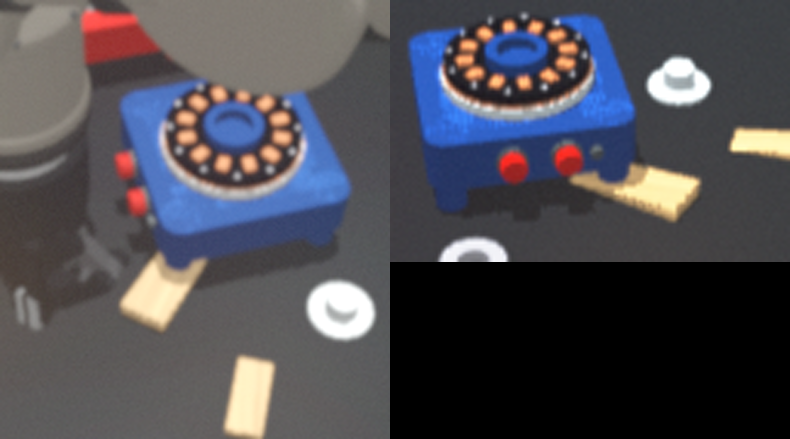

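The final view shows the wedge snug under the foot at crop (180,262). The housing is still in place, the flange, bearing and small wedge in view look undisturbed, and the arm is clear. I'll hand it in.

```bash
python3 -c "
from workcell import manip
print(manip.sign_off())"
```

```text
the job is handed in; nothing more can be done
None
```

I pushed the middle wedge in under the short foot until it was snug at about 5 N. The corner then gave only about 0.2 mm under a 17 N press, the housing stayed in place to within about 1 mm, and the arm moved clear before I handed the job in at about 16 s.

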